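Latch the spring gate of the green cassette rack

ROBOT

A 7-joint arm with a two-finger parallel gripper is mounted at the origin on a cart in front of the work surface, level with it; the furniture and walls round the work are solid. World frame = base frame: x ahead of the robot, y to its left, z up, the work surface at z = 0. Lengths are in m, angles in degrees, forces in N, time in s.
With the tool pointing down it reaches from about 0.35 to 0.9 m from the base axis. Payload 7.2 kg.
Tool frame: the origin (TCP) lies midway between the tips of the shut fingers; the grasp point (between the pads) lies behind it (grasp_offset is the z of the grasp point in the tool frame, in m); z points along the fingers, y is the line along which they close (so a half turn about z gives the same grasp; the last joint's range is limited). The gripper opens to 85 mm and grips with 20 to 120 N. Pads are 22 mm wide; open, the fingers measure 114 mm over their backs; the gripper's body (76 mm by 85 mm) begins 54 mm behind the grasp point. The pads swing forward as they close: fully open they stand 13 mm farther back than shut.
Start: joints at [68.056, 23.554, -0.728, 91.456, 0.321, 64.991, -4.71], TCP at [0.194, -0.594, 0.231] pointing down, gripper open.
Joint ranges: [-169.25, 169.25], [-16.82, 113.86], [-84.01, 82.57], [7.8, 145.47], [-59.2, 239.2], [7.22, 106.19], [-163.78, 163.78]. Speed limits (degrees/s): [136.94, 136.94, 172.46, 172.46, 180, 180, 180].

INTERFACE

Orientations are given as a 3x3 rotation matrix whose columns are the frame's x, y, z axes.
In Python, from bench import state, grab_frame, hand_in, grasp_offset gives the robot as it stands.
- The arm moves only by the tool jog_arm, never from a script. Its argument "steps" is one flat list of numbers, 7 for each row, row after row: the shift along the tool's x, y, z in cm, then the turn, a rotation vector about the tool's x, y, z in rad, then the finger opening in cm, from 0 to 8.54. A call has 1 to 20 rows; each row shifts and turns the commanded pose from where the row before left it, along the tool's axes as they then stand; what a row does not reach is not made up. A row lasts 1/12 s, in which the tool goes at most 41.7 mm and 7.16 degrees, less where a joint would pass 70% of its speed; a pose out of reach is approached as far as the arm can. A call with a gripper value outside its range is refused whole. The fingers move at their own pace and stop on an object; "force" is the grip in N (left out, the last holds). Time passes only in rows, so rows that do not move let the fingers close. It gives the time, the measured TCP pose, the force, the opening and the grip force at its end, in the units of the state.
- state(): the state, without advancing time (a new reading comes with each control period).
- grab_frame(name): name is "scene" or "top" or "wrist"; returns a dict with "image" (480x640x3 uint8, red, green, blue), "depth" (480x640 float32, m along the optical axis (not along the pixel's ray), 0 where there is no reading), "fov_y" (degrees; the focal length in pixels is half the picture's height over the tangent of half this angle, whatever the lens; pixels are square), "cx", "cy" (the principal point, pixels), "k1" (the pictures are not rectified: a ray, as slopes to the right and down, at radius r is drawn at 1 + k1 r^2 times it, then the intrinsics apply), "rvec" (rotation vector, rad) and "tvec" (3), from world to camera coordinates, as OpenCV has them. Camera axes: x right, y down, z forward; pixel columns grow to the right and rows downward; lengths in m; the calibration is good to about 2 mm. A picture is of the moment at which its call begins.
- hand_in(): hands the job in; it is judged then, once.
The state is a dict: "time_s": time; "joint_pos": joint angles; "dq": joint speeds; "joint_efforts": joint torques, N m; "ee_pos": TCP position; "eef_rot": TCP orientation; "ft_force": force on the tool from outside, world axes, zero at the start; "wrist_torque": the same for the moment, N m; "width": finger opening in m; "finger_force": force on a finger pad.
Only numpy, scipy, OpenCV 4.12 (cv2) and the standard library are available. Lean on these libraries where they do the work, as an engineer would, in place of code of your own. Each camera call takes 0.05 s, during which the arm holds its last target. There are 200 camera calls.

TASK

Shut and latch the gate of the small rack that holds the two green cassettes: take the blue knob at the gate's free end, swing the gate shut against its spring as far as it goes and, holding it there, push the knob fully down so that its bolt drops behind the keeper, then let go. Leave the gate of the rack with the pink cassettes open.

Things in the scene. Friction and masses are not known exactly. Their poses are not given: they have to be found in the camera images.
- green_gate (a joint): Gate (steel bar, top 44 mm over the worktop) on an upright hinge at a front corner of the rack with two green cassettes, rad. 0 = open stop, where a torsion spring holds it; grows counterclockwise from above as it shuts; 1.10 = end stop. Unlatched it springs open; holding takes 3 N at the knob open, 6 N shut. Latched, it rests at about 0.95 on the keeper, a 14 mm lip. Rack: fixed plate 118x110x8 mm.
- green_knob (a point): Centre of the blue round upright knob (20 mm across, 24 mm tall) on the drop bolt at the green rack's gate end, 80 mm from the hinge axis; it turns with the gate. Raised at the start (stays by friction): centre 84 mm over the worktop, 28 mm clear from knob to bar. Pushes straight down 16 mm with about 2 N; past 0.95 rad the bolt then drops behind the lip; before that the lip blocks it.
- green_hinge (a point): Top of the upright hinge pin of the green rack's gate, on the axis the gate turns about, 52 mm above the worktop.
- pink_gate (a joint): The same gate on the other, identical rack, the one holding two pink cassettes, in rad; 0 = open. It is to stay open.

How it is judged:
By the outcome, as a careful person would: the job done as asked, in the order asked, and still so for the second after the job is handed in, with the robot touching nothing.
It also fails if it takes over 29 s, if anything falls off the work surface, if the arm or the gripper's body presses on something with over 40 N, if the wrist force passes 120 N, or if a joint passes its speed limit or range.

## Working session

There is one attempt and no reset: what is moved stays moved. The work goes in short steps, Python scripts to look and compute and a tool call to move; the robot and the scene stay as the last step left them, time stands still between calls to the robot, and variables do not carry over. Pictures are saved under pics/ and viewed, at most 10 in all, crops included, and the job is handed in when it is done.

Besides the shell and the picture viewer there is one more tool, called as name(argument=value, ...) on one line, values as JSON. jog_arm: Moves the arm, as the interface text tells. Its arguments: {"type":"object","properties":{"steps":{"type":"array"},"force":{"type":"number"}},"required":["steps"]}

```bash
mkdir -p pics; cat > h.py <<'E'
import numpy as np, cv2, pickle
from bench import *
def grab(n,save):
    f=grab_frame(n); cv2.imwrite('pics/'+save+'.png',f['image'][:,:,::-1]); pickle.dump(f,open(save+'.pkl','wb')); return f
def P(f,u,v,d=None,z=None):
    fl=240/np.tan(np.radians(f['fov_y'])/2)
    K=np.array([[fl,0,f['cx']],[0,fl,f['cy']],[0,0,1.]])
    q=cv2.undistortPoints(np.array([[[u,v]]],float),K,np.array([f['k1'],0,0,0.]))[0,0]
    r=np.array([q[0],q[1],1]); R=cv2.Rodrigues(np.array(f['rvec'],float))[0]; t=np.array(f['tvec'],float).ravel()
    c=-R.T@t; w=R.T@r
    if z is not None: return c+w*(z-c[2])/w[2]
    if d is None:
        p=f['depth'][int(v)-1:int(v)+2,int(u)-1:int(u)+2]; d=np.median(p[p>0])
    return c+w*d
E
python3 - <<'E'
from h import *
grab('top','top1');grab('scene','scene1')
s=state();print(s['time_s'],grasp_offset,s['ee_pos'],s['eef_rot'],s['width'])
E
```

```text
0.1 -0.0187 [ 0.19332286 -0.59386967  0.23051347] [[ 9.50842305e-01  3.09674893e-01 -6.09721534e-04]
 [ 3.09675456e-01 -9.50841311e-01  1.38288296e-03]
 [-1.51504291e-04 -1.50371941e-03 -9.99998858e-01]] 0.08570013361632917
```

View pics/top1.png

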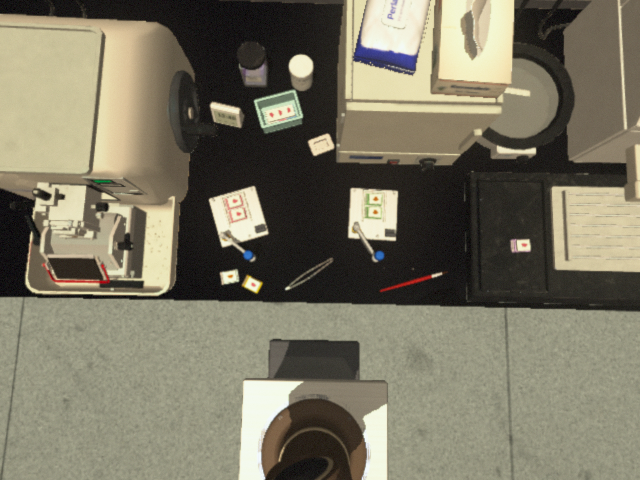

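View pics/scene1.png

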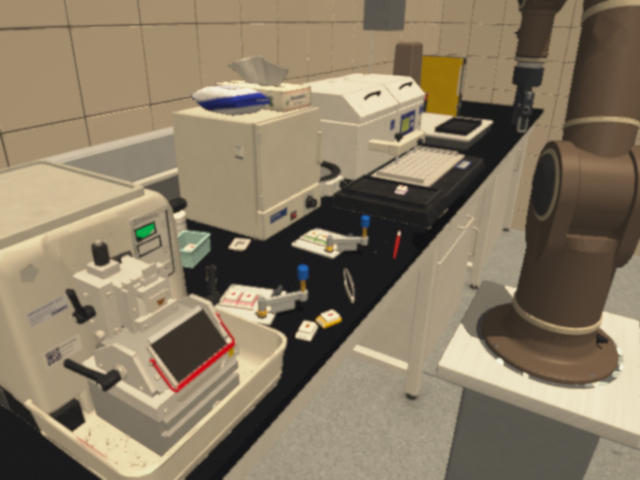

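The top view shows the green rack at about (373,214), with its hinge near (357,228) and its blue knob near (379,256). The pink rack is at about (238,215). I'll enlarge the green one.

```bash
python3 - <<'E'
from h import *
f=pickle.load(open('top1.pkl','rb'))
c=f['image'][175:275,320:440,::-1]
cv2.imwrite('pics/c1.png',cv2.resize(c,None,fx=6,fy=6,interpolation=cv2.INTER_CUBIC))
g=pickle.load(open('scene1.pkl','rb'));b=g['image'][205:265,290:390,::-1]
cv2.imwrite('pics/c2.png',cv2.resize(b,None,fx=8,fy=8,interpolation=cv2.INTER_CUBIC))
im=f['image'].astype(int);m=(im[:,:,2]>110)&(im[:,:,0]<80);m[:, :330]=0;m[:200]=0
v,u=np.nonzero(m);print(u.mean(),v.mean(),len(u),P(f,u.mean(),v.mean(),z=.096),P(f,u.mean(),v.mean()))
for q in [(349,189),(398,189),(349,240),(397,241)]: print(P(f,*q,z=.008))
print(P(f,357,228,z=.052))
E
```

```text
379.06060606060606 255.15151515151516 66 [ 0.42122911 -0.12615536  0.096     ] [ 0.42118429 -0.12609358  0.09641005]
[ 0.58400924 -0.06851613  0.008     ]
[ 0.58692109 -0.18273788  0.008     ]
[ 0.46412623 -0.0702028   0.008     ]
[ 0.4645116  -0.18046425  0.008     ]
[ 0.48493346 -0.08389329  0.052     ]
```

View pics/c1.png

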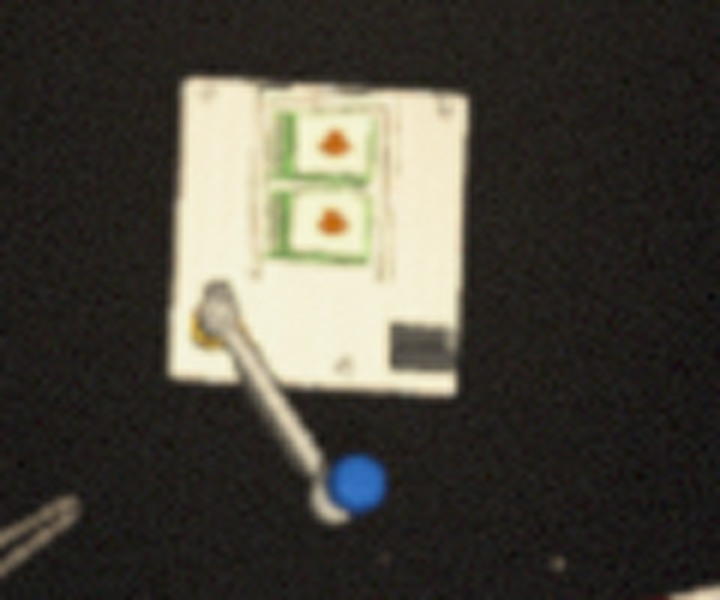

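View pics/c2.png

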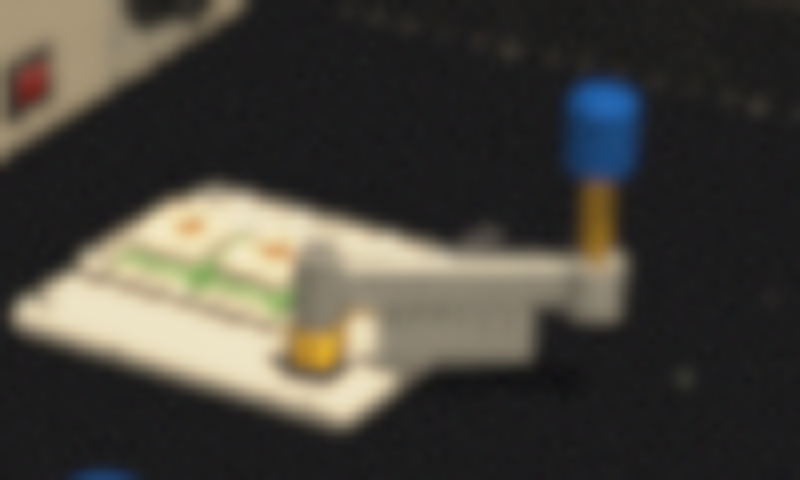

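Crop 1 shows the pin top at about (218,295), which is full-frame (356.3,224.2), and the knob at (357,484). The keeper is at (420,345), so the gate swings counterclockwise, to the right and up in the image. Crop 2 confirms the knob is raised on its stem. Next I'll travel to above the knob and align the closing line with the swing tangent.

jog_arm(steps=[2, -2.08, 0, 0, 0, 0, 8.5, 2, -2.08, 0, 0, 0, 0, 8.5, 2, -2.08, 0, 0, 0, 0, 8.5, 2, -2.08, 0, 0, 0, 0, 8.5, 2, -2.08, 0, 0, 0, 0, 8.5, 2, -2.08, 0, 0, 0, 0, 8.5, 2, -2.08, 0, 0, 0, 0, 8.5, 2, -2.08, 0, 0, 0, 0, 8.5, 2, -2.08, 0, 0, 0, 0, 8.5, 2, -2.08, 0, 0, 0, 0, 8.5, 2, -2.08, 0, 0, 0, 0, 8.5, 2, -2.08, 0, 0, 0, 0, 8.5, 2, -2.08, 0, 0, 0, 0, 8.5, 2, -2.08, 0, 0, 0, 0, 8.5, 2, -2.08, 0, 0, 0, 0, 8.5, 2, -2.08, 0, 0, 0, 0, 8.5, 2, -2.08, 0, 0, 0, 0, 8.5, 2, -2.08, 0, 0, 0, 0, 8.5, 0, 0, 0, 0, 0, -0.115, 8.5, 0, 0, 0, 0, 0, -0.115, 8.5])

```text
time_s: 1.77
ee_pos: [0.4204, -0.1249, 0.2311]
eef_rot: [[0.851, 0.525, -0.0], [0.525, -0.851, 0.0], [0.0, -0.0, -1.0]]
ft_force: [-0.2, -0.6, -0.5]
width: 0.0847
finger_force: 0.0
```

```bash
python3 - <<'E'
from h import *
f=pickle.load(open('top1.pkl','rb'));print(P(f,356.3,224.2,z=.052))
f=grab('wrist','w1')
s=state();print(s['time_s'],s['ee_pos'],s['eef_rot'],s['joint_pos'])
im=f['image'].astype(int);m=(im[:,:,2]>110)&(im[:,:,0]<80)
v,u=np.nonzero(m)
if len(u): print(u.mean(),v.mean(),len(u),P(f,u.mean(),v.mean(),z=.096),P(f,u.mean(),v.mean()))
E
```

```text
[ 0.49337727 -0.08225138  0.052     ]
1.8167 [ 0.41997197 -0.12577892  0.23102724] [[ 8.46773150e-01  5.31953848e-01 -5.79854471e-04]
 [ 5.31954023e-01 -8.46773216e-01  1.93956803e-04]
 [-3.87829168e-04 -4.72693332e-04 -9.99999813e-01]] [ 31.94317427   6.71031821 -23.24319026 114.65071009   3.06894304
  59.2499283  -50.59180371]
331.7570621468927 226.02448210922788 531 [ 0.42463808 -0.12560522  0.096     ] [ 0.42463715 -0.12560583  0.09599574]
```

View pics/w1.png

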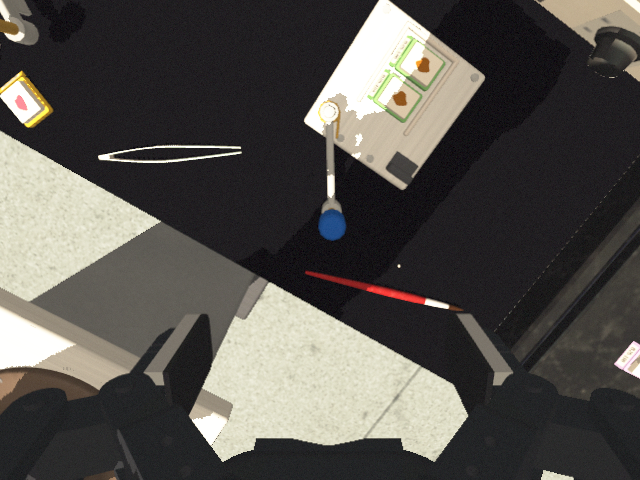

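The wrist view shows the pin top at about (329,112) and the knob at about (332,224), with clear space around the knob.

```bash
python3 - <<'E'
from h import *
f=pickle.load(open('w1.pkl','rb'))
h=P(f,329,111,z=.052);k=P(f,332.5,222.5,z=.096);print(h,k,np.linalg.norm((h-k)[:2]))
h=(h+[.4934,-.0823,.052])/2; k=(k+[.4212,-.1262,.096])/2; d=(k-h)[:2]; a=np.arctan2(d[1],d[0]);print(h,k,np.linalg.norm(d),np.degrees(a))
s=state();p=np.array(s['ee_pos']);R=np.array(s['eef_rot'])
t=np.array([k[0],k[1],.069]);print('shift cm',R.T@(t-p)*100,'tool y deg',np.degrees(np.arctan2(R[1,1],R[0,1])),'tangent',np.degrees(a)+90)
E
```

```text
[ 0.49050569 -0.08261975  0.052     ] [ 0.42710795 -0.12469024  0.096     ] 0.0760867939852862
[ 0.49195285 -0.08245988  0.052     ] [ 0.42415397 -0.12544512  0.096     ] 0.08027713510140114 -147.62484677761182
shift cm [ 0.37816125  0.20185709 16.20248534] tool y deg -57.86243219461753 tangent -57.62484677761182
```

jog_arm(steps=[0.38, 0.2, 2, 0, 0, 0, 8.5, 0, 0, 2, 0, 0, 0, 8.5, 0, 0, 2, 0, 0, 0, 8.5, 0, 0, 2, 0, 0, 0, 8.5, 0, 0, 2, 0, 0, 0, 8.5, 0, 0, 2, 0, 0, 0, 8.5, 0, 0, 1.6, 0, 0, 0, 8.5, 0, 0, 1.4, 0, 0, 0, 8.5, 0, 0, 0.7, 0, 0, 0, 8.5, 0, 0, 0.5, 0, 0, 0, 8.5, 0, 0, 0, 0, 0, 0, 4, 0, 0, 0, 0, 0, 0, 4, 0, 0, 0, 0, 0, 0, 3, 0, 0, 0, 0, 0, 0, 1, 0, 0, 0, 0, 0, 0, 1, 0, 0, 0, 0, 0, 0, 1, 0, 0, 0, 0, 0, 0, 1, 0, 0, 0, 0, 0, 0, 1], force=30)

```text
time_s: 3.32
ee_pos: [0.4241, -0.1263, 0.0694]
eef_rot: [[0.855, 0.518, -0.0], [0.518, -0.855, 0.0], [0.0, -0.0, -1.0]]
ft_force: [-0.8, 2.0, 1.3]
width: 0.0183
finger_force: 29.3
```

```bash
python3 - <<'E'
from h import *
s=state();print(s['time_s'],s['ee_pos'],s['eef_rot'],s['width'],s['finger_force'],s['ft_force'])
f=grab('wrist','w2')
E
```

```text
3.3167 [ 0.42410965 -0.12626493  0.06943039] [[ 8.55177937e-01  5.18334541e-01 -1.79237200e-05]
 [ 5.18334534e-01 -8.55177919e-01  1.93911167e-04]
 [ 8.51828860e-05 -1.75119035e-04 -9.99999981e-01]] 0.01829378673032944 29.342951792059466 [-0.82148644  2.00402566  1.31194824]
```

View pics/w2.png

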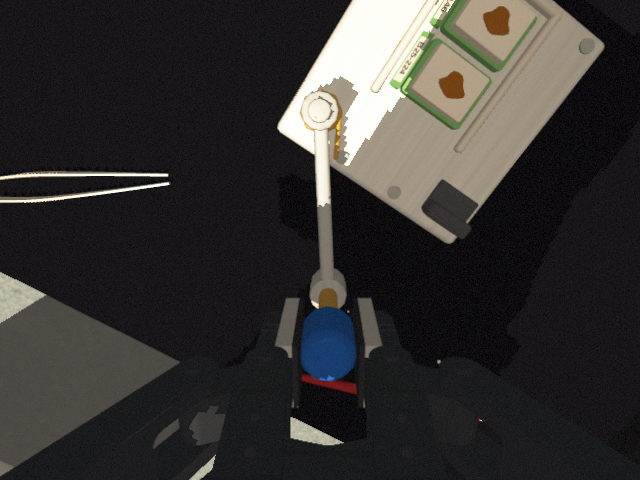

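The knob at (328,345) is between the pads, and the pin top is at (320,110). I'll refine both positions and compute the swing.

```bash
python3 - <<'E'
from h import *
f=pickle.load(open('w2.pkl','rb'))
h=P(f,320,110,z=.052);print('h',h,P(f,320,110),'knob top', P(f,328,352),P(f,328,352,z=.096),P(f,328,380,z=.096))
s=state();p=np.array(s['ee_pos']);R=np.array(s['eef_rot'])
r=R.T@(p-h);print('r in tool cm',r*100)
E
```

```text
h [ 0.49053984 -0.08280328  0.052     ] [ 0.4905393  -0.08280527  0.05207389] knob top [ 0.42673456 -0.1250432   0.09607992] [ 0.42669147 -0.12506929  0.096     ] [ 0.41746619 -0.13066305  0.096     ]
r in tool cm [-7.93507597  0.27547818 -1.73841132]
```

jog_arm(steps=[0.01, 0.4, 0, 0, 0, -0.05, 1, 0.04, 0.8, 0, 0, 0, -0.1, 1, 0.04, 0.8, 0, 0, 0, -0.1, 1, 0.04, 0.8, 0, 0, 0, -0.1, 1, 0.04, 0.8, 0, 0, 0, -0.1, 1, 0.04, 0.8, 0, 0, 0, -0.1, 1, 0.04, 0.8, 0, 0, 0, -0.1, 1, 0.04, 0.8, 0, 0, 0, -0.1, 1, 0.04, 0.8, 0, 0, 0, -0.1, 1, 0.04, 0.8, 0, 0, 0, -0.1, 1, 0.01, 0.4, 0, 0, 0, -0.05, 1, 0, 0, 0, 0, 0, 0, 1, 0, 0, 0, 0, 0, 0, 1])

```text
time_s: 4.45
ee_pos: [0.4897, -0.1618, 0.0685]
eef_rot: [[0.024, 1.0, -0.003], [1.0, -0.024, 0.004], [0.004, -0.003, -1.0]]
ft_force: [-2.8, 10.5, 1.0]
width: 0.0187
finger_force: 29.6
```

```bash
cat > g.py <<'E'
from h import *
s=state();p=np.array(s['ee_pos']);R=np.array(s['eef_rot'])
r=p[:2]-[.4905,-.0828];print(s['time_s'],p,'rad',np.hypot(*r),'gate',np.radians(np.degrees(np.arctan2(r[1],r[0]))+147.6),'F tool',R.T@s['ft_force'],s['width'],s['finger_force'])
E
python3 g.py
```

```text
4.45 [ 0.48972175 -0.16181819  0.0685431 ] rad 0.07902202402521932 gate 0.9954609773763345 F tool [10.44427372 -3.03033211 -0.91803736] 0.01873121034502209 29.591669178334996
```

jog_arm(steps=[0.06, 0.4, 0, 0, 0, -0.05, 1, 0.06, 0.4, 0, 0, 0, -0.05, 1, 0, 0.2, 0, 0, 0, 0, 1, 0, 0.1, 0, 0, 0, 0, 1, 0, 0, 0, 0, 0, 0, 1])

```text
time_s: 4.87
ee_pos: [0.4986, -0.1612, 0.0679]
eef_rot: [[-0.075, 0.997, -0.007], [0.997, 0.075, 0.003], [0.004, -0.006, -1.0]]
ft_force: [-7.0, 8.7, 1.4]
width: 0.0186
finger_force: 29.7
```

```bash
python3 g.py
```

```text
4.8667 [ 0.49859648 -0.16120037  0.06794612] rad 0.0788173282909034 gate 1.1082157568702247 F tool [ 9.23741976 -6.33646174 -1.36169342] 0.018601349314952265 29.731936077587306
```

jog_arm(steps=[0.05, 0.15, 0, 0, 0, 0, 1, 0, 0, 0, 0, 0, 0, 1, 0, 0, 0.3, 0, 0, 0, 1, 0, 0, 0.3, 0, 0, 0, 1, 0, 0, 0.3, 0, 0, 0, 1, 0, 0, 0.3, 0, 0, 0, 1, 0, 0, 0.3, 0, 0, 0, 1, 0, 0, 0.2, 0, 0, 0, 1, 0, 0, 0, 0, 0, 0, 1, 0, 0, 0, 0, 0, 0, 1])

```text
time_s: 5.7
ee_pos: [0.4995, -0.1615, 0.0528]
eef_rot: [[-0.075, 0.997, -0.007], [0.997, 0.075, 0.0], [0.001, -0.007, -1.0]]
ft_force: [-17.0, 7.1, 24.5]
width: 0.0187
finger_force: 32.5
```

```bash
python3 g.py
```

```text
5.7 [ 0.49945412 -0.16153867  0.05281939] rad 0.07924616778197066 gate 1.1185426892568564 F tool [  8.3648457  -16.6205634  -24.33960533] 0.018668894062166142 32.49739578226581
```

jog_arm(steps=[0, 0, 0.1, 0, 0, 0, 1, 0, 0, 0, 0, 0, 0, 1, 0, -0.3, 0, 0, 0, 0, 1, 0, 0, 0, 0, 0, 0, 8.5, 0, 0, 0, 0, 0, 0, 8.5, 0, 0, 0, 0, 0, 0, 8.5, 0, 0, 0, 0, 0, 0, 8.5, 0, 0, 0, 0, 0, 0, 8.5, 0, 0, 0, 0, 0, 0, 8.5, 0, 0, 0, 0, 0, 0, 8.5])

```text
time_s: 6.53
ee_pos: [0.5004, -0.1635, 0.0513]
eef_rot: [[-0.074, 0.997, 0.0], [0.997, 0.074, -0.0], [-0.0, 0.0, -1.0]]
ft_force: [0.8, 0.2, 0.3]
width: 0.0852
finger_force: 0.0
```

```bash
python3 g.py; python3 -c "
from h import *
f=grab('wrist','w3')"
```

```text
6.5333 [ 0.50037642 -0.16351782  0.05132774] rad 0.08131980610228842 gate 1.1270618262880518 F tool [ 0.17160177  0.84087991 -0.33241624] 0.08519723111114867 0.0
```

View pics/w3.png

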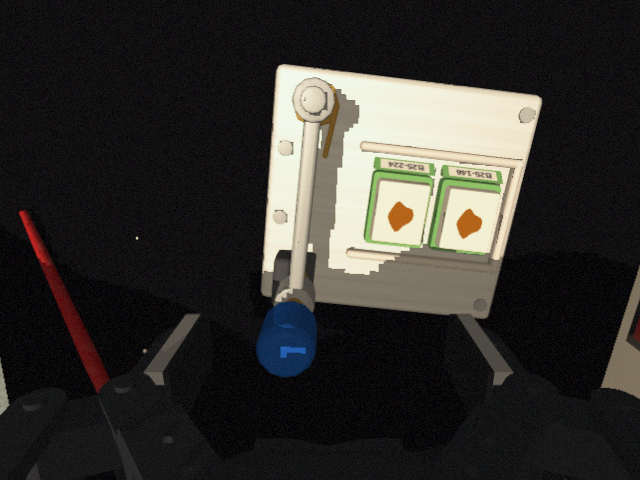

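The gate has stayed shut, with the knob at (288,340) over the keeper at (295,275). I'll retreat straight up and check.

jog_arm(steps=[0, 0, -1, 0, 0, 0, 8.5, 0, 0, -2, 0, 0, 0, 8.5, 0, 0, -2, 0, 0, 0, 8.5, 0, 0, -2, 0, 0, 0, 8.5, 0, 0, -2, 0, 0, 0, 8.5, 0, 0, -2, 0, 0, 0, 8.5, 0, 0, -2, 0, 0, 0, 8.5, 0, 0, -2, 0, 0, 0, 8.5, 0, 0, 0, 0, 0, 0, 8.5])

```text
time_s: 7.33
ee_pos: [0.5022, -0.1634, 0.2059]
eef_rot: [[-0.074, 0.997, 0.006], [0.997, 0.074, -0.002], [-0.003, 0.006, -1.0]]
ft_force: [1.2, 0.9, -0.2]
width: 0.0851
finger_force: 0.0
```

```bash
python3 - <<'E'
from h import *
f=grab('wrist','w4')
im=f['image'].astype(int);m=((im[:,:,2]>90)&(im[:,:,0]<60)).astype(np.uint8)
n,l,st,c=cv2.connectedComponentsWithStats(m)
for i in range(1,n):
    if st[i,4]>100:
        p=P(f,*c[i]);d=p[:2]-[.4905,-.0828];print(c[i],st[i,4],p,np.hypot(*d),np.arctan2(d[1],d[0])+np.radians(147.6))
E
```

```text
[303.67905405 227.21283784] 592 [ 0.48686007 -0.16066768  0.08038515] 0.07795270763757794 0.9585985496438019
```

View pics/w4.png

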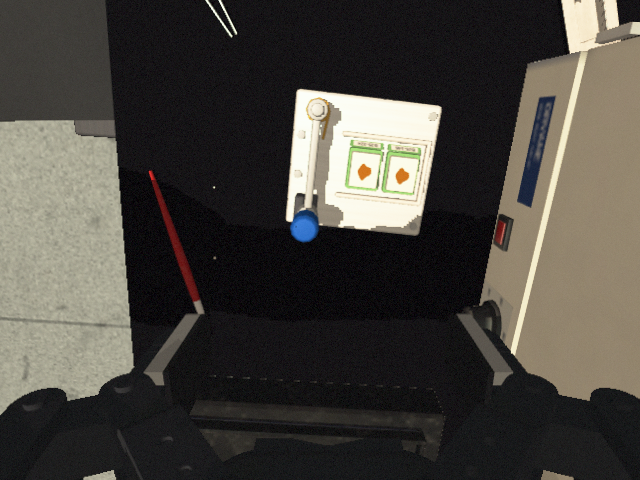

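The knob at (304,227) has its top at 80 mm, which is the full 16 mm down. The gate rests at about 0.96 rad, so it is latched.

```bash
python3 -c "
from bench import *
print(hand_in())"
```

```text
the job is handed in; nothing more can be done
None
```

The green rack's gate is shut and latched: it rests at about 0.96 rad with the knob fully down. The arm is clear, the pink gate was never approached, and the job was handed in at about 7.4 s.

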